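# Shim the rocking gauge stand

## Task

The dial-gauge stand on the welding table rocks because one foot has lost its rubber cap and hangs clear of the table. Push the yellow wedge along the table, thin edge first, under that bare foot until the foot bears snugly on it and the stand no longer rocks, without shoving the stand along or jacking it out of level; then press down firmly for a moment on the plate's corner above that foot to prove it is firm, and leave it standing so. Only push and press: do not lift the wedge or the stand, and leave the things around them where they are.

Things in the scene. Friction and masses are not known exactly. Their poses are not given: they have to be found in the camera images.
- stand: Dial-gauge stand, loose, 2.6 kg within 15 %. Blue painted base plate 210 x 170 x 14 mm, flat top 42 mm and underside 28 mm above the table. Origin: on the table under the plate's middle; x along the 210 mm side from the front to the rear edge, z up. Feet at x +-80, y +-60 mm: three with 30 mm wide black rubber caps stand on the table, the one at (-80, +60) is bare. Rests level on the three.
- column_top (a point): Top of the stand's steel column (18 mm thick), 250 mm above the table, at (66, -44) mm in the stand's frame: the corner diagonally opposite the bare foot. A short arm from it carries a round dial 56 mm wide, 144 to 200 mm above the table, and its spindle over the plate's middle.
- bare_foot (a point): Lowest point of the bare foot, the domed end (radius 11 mm) of a steel stud 22 mm thick: 6 mm above the table while the stand is level. In the stand's frame (-80, 60, 6) mm. Straight up it takes some 10 N on this foot to begin to lift the level stand; sideways over 10 N to slide it.
- corner_top (a point): Point on the plate's top face straight above the bare foot, 42 mm above the table (a flush screw head marks it), 25 mm in from both plate edges; (-80, 60, 42) mm in the stand's frame. Unshimmed, 3 to 5 N down here rocks the stand about the diagonal of the two neighbouring feet until the bare foot meets the table; 10 N is a fair test.
- wedge: Yellow steel wedge lying on the table beside the bare foot, loose, 0.34 kg within 20 %; slides with 1.3 to 3 N. 110 mm long, 44 wide, flat underside, top sloping from 2 mm at the thin edge to 16 mm at the butt. Origin: centre of the underside; x points to the thin edge, z up. It fills the 6 mm gap when the foot's axis is at about x = +23 mm in its frame, and stays where it is left.
- wedge_tip (a point): Middle of the wedge's thin edge (the leading edge, to go under the foot), 55 mm ahead of the wedge's origin, 1 mm above its underside.
- wedge_butt (a point): Middle of the wedge's upright butt face (44 mm wide, 15 mm high to push on), 55 mm behind the wedge's origin, 8 mm above its underside.
- tube_offcut: Bystander: square aluminium tube offcut 50 x 50 mm, standing 70 mm high, near the stand. Origin: centre of its underside.
- welded_box: Bystander: welded aluminium box 80 x 160 x 80 mm. Origin: centre of its underside.
- wire_brush: Bystander: wire brush lying to the left of the stand, about 200 mm long along its x. Origin: underside.
- magnet_square: Bystander: red triangular welding magnet, legs 90 mm, 14 mm thick, lying flat. Origin: underside.
- nozzle_cup: Bystander: ceramic torch nozzle 26 mm wide, 42 mm high, upright. Origin: centre of its underside.
Not all that is in view belongs to the job. There is more than one size of the wedge; the one meant has the size given above.

How it is judged:
By the outcome, as a careful person would: the job done as asked, in the order asked, and still so for the second after the job is handed in, with the robot touching nothing.
It also fails if it takes over 61 s, if anything falls off the work surface, if the arm or the gripper's body presses on something with over 40 N, if the wrist force passes 120 N, or if a joint passes its speed limit or range.

## Robot

A 7-joint arm with a two-finger parallel gripper is mounted at the origin on the work surface. World frame = base frame: x ahead of the robot, y to its left, z up, the work surface at z = 0. Lengths are in m, angles in rad, forces in N, time in s.
With the tool pointing down it reaches from about 0.425 to 0.925 m from the base axis. Payload 6.8 kg.
Tool frame: the origin (TCP) lies on the centre line of the jaws, within the pads' length; the fingertips stand 8 mm ahead of it and the grasp point (between the pads) lies 11 mm behind it (bot.tips_ahead is the distance from the TCP to the fingertips, in m); z points along the fingers, y is the line along which they close (so a half turn about z gives the same grasp; the last joint's range is limited). The gripper opens to 85 mm and grips with 20 to 120 N. Pads are 22 mm wide; open, the fingers measure 114 mm over their backs; the gripper's body (76 mm by 85 mm) begins 54 mm behind the grasp point. The pads swing forward as they close: fully open they stand 13 mm farther back than shut.
Start: joints at [1.197, 0.477, 0.022, 1.555, -0.011, 1.109, -0.083], TCP at [0.177, -0.651, 0.239] pointing down, gripper open.
Joint ranges: [-2.96, 2.96], [-0.34, 2.1], [-1.41, 1.46], [0.24, 2.44], [-1.37, 4.51], [0.17, 1.92], [-2.96, 2.96]. Speed limits (rad/s): [2.39, 2.39, 3.14, 3.14, 3.14, 3.14, 3.14].

## Interface

Orientations are given as a unit quaternion [w, x, y, z].
In Python, from station import bot gives the robot as it stands.
- The arm moves only by the tool send_rows, never from a script. Its argument "deltas" is text: rows parted by semicolons, each of 4 numbers parted by spaces: the shift along the tool's x, y, z in m, then the turn about the tool's z in degrees. In form: x y z spin; .... A call has 1 to 5 rows; each row is the pose to reach, as a shift and turn from the pose commanded when the call began, along the tool's axes at that moment; what a row does not reach only later rows make up. A row lasts 1/10 s, in which the tool goes at most 50 mm and 8.59 degrees, less where a joint would pass 70% of its speed; a pose out of reach is approached as far as the arm can. A call with a gripper value outside its range is refused whole. "claw" is the opening, from 0 (shut) to 1 (fully open), set as the call begins (left out, the last holds). The fingers move at their own pace and stop on an object; "force" is the grip in N (left out, the last holds). Time passes only in rows, so rows that repeat a pose let the fingers close. It gives the time, the measured TCP pose, the force, the opening and the grip force at its end, in the units of the state.
- bot.get_obs(): the state, without advancing time (a new reading comes with each control period).
- bot.read_camera(name): name is "scene" or "top" or "wrist"; returns a dict with "img" (480x640x3 uint8, red, green, blue), "depth" (480x640 float32, m along the optical axis (not along the pixel's ray), 0 where there is no reading), "fx", "fy", "cx", "cy" (pixels), "camera_from_world" (4x4, takes a point from world to camera coordinates). Camera axes: x right, y up, looking along -z (the intrinsics and any distortion apply to the point x, -y, -z); pixel columns grow to the right and rows downward; lengths in m; the calibration is good to about 2 mm. A picture is of the moment at which its call begins.
- bot.hand_in(): hands the job in; it is judged then, once.
Trained networks look in a picture, given as the dict that the camera call returned (one of the last four; its "shot" number tells which), for a name from the list of things; names that differ only in an ending like _2 or _b are one class to them, and where a whole thing is asked for, a point or a joint stands for the part that bears it (a point fixed in the world has none). Each returns a list of dicts, best first, with "confidence" (0 to 1); they miss things now and then, are a little off and sometimes report something else, mostly with a low value. They report only what shows in the picture. A call takes as long as a camera call. They do not tell look-alikes from the thing itself.
- bot.masks_of(picture, query): "mask" (480x640 bool, what is visible of it).
- bot.landmark_of(picture, query): "xyz" ([x, y, z] in m, in world coordinates, good to about 4 mm: a listed point, or the origin of a listed thing).
The state is a dict: "t": time; "q": joint angles; "joint_vel": joint speeds; "joint_torque": joint torques, N m; "eef_pos": TCP position; "tool_rot": TCP orientation; "contact_force": force on the tool from outside, world axes, zero at the start; "torque": the same for the moment, N m; "gripper_width": opening from 0.0 (shut) to 1.0 (fully open); "grasp_force": force on a finger pad.
Only numpy, scipy, OpenCV 4.12 (cv2) and the standard library are available. Lean on these libraries where they do the work, as an engineer would, in place of code of your own. Each camera call takes 0.05 s, during which the arm holds its last target. There are 200 camera calls.

## Working session

There is one attempt and no reset: what is moved stays moved. The work goes in short steps, Python scripts to look and compute and a tool call to move; the robot and the scene stay as the last step left them, time stands still between calls to the robot, and variables do not carry over. Pictures are saved under pics/ and viewed, at most 10 in all, crops included, and the job is handed in when it is done.

Besides the shell and the picture viewer there is one more tool, called after ">>>" by a JSON object that holds its "name" and its "arguments". send_rows: Moves the arm, as the interface text tells. Its arguments: {"type":"object","properties":{"deltas":{"type":"string"},"claw":{"type":"number"},"force":{"type":"number"}},"required":["deltas"]}

```bash
mkdir -p pics; cat > h.py <<'E'
import numpy as np, cv2
from station import bot
def w2p(p,P):
    c=p["camera_from_world"]@np.r_[P,1]; return p["cx"]+p["fx"]*c[0]/-c[2], p["cy"]+p["fy"]*-c[1]/-c[2]
def cloud(p):
    v,u=np.mgrid[:480,:640]; d=p["depth"]
    c=np.stack([(u-p["cx"])/p["fx"]*d,-(v-p["cy"])/p["fy"]*d,-d,np.ones_like(d)],-1)
    return (c@np.linalg.inv(p["camera_from_world"]).T)[...,:3]
def save(p,n): cv2.imwrite("pics/"+n,p["img"][...,::-1])
E
python3 - <<'E'
from h import *
o=bot.get_obs(); print(o["eef_pos"],o["tool_rot"],o["contact_force"],bot.tips_ahead)
for n in("top","scene"):
    p=bot.read_camera(n); save(p,n+"1.png")
    print(n,np.linalg.inv(p["camera_from_world"])[:3,3].round(3))
    for q in("stand","wedge","wedge_tip","wedge_butt","bare_foot","corner_top","column_top","tube_offcut","welded_box","wire_brush","magnet_square","nozzle_cup"):
        for r in bot.landmark_of(p,q)[:3]: print(q,np.round(r["xyz"],3),round(r["confidence"],2),np.round(w2p(p,r["xyz"])))
E
```

```text
[ 0.17714939 -0.65073279  0.23830068] [-9.14798046e-04  9.91177021e-01  1.32541450e-01 -2.02607892e-04] [-0.16483103  0.06670393  0.33438069] 0.008
top [0.526 0.046 1.358]
stand [ 0.672  0.042 -0.005] 0.9 [318. 225.]
wedge [ 0.75   0.354 -0.001] 0.93 [201. 199.]
wedge [0.593 0.23  0.003] 0.8 [248. 255.]
wedge [ 0.498  0.24  -0.   ] 0.66 [245. 291.]
wedge_tip [0.758 0.427 0.004] 0.85 [174. 196.]
wedge_tip [0.591 0.176 0.001] 0.82 [268. 256.]
wedge_tip [0.84  0.203 0.004] 0.74 [256. 164.]
wedge_butt [0.748 0.284 0.009] 0.78 [227. 198.]
wedge_butt [0.536 0.241 0.002] 0.7 [244. 277.]
wedge_butt [0.603 0.284 0.007] 0.64 [227. 252.]
corner_top [0.613 0.122 0.04 ] 0.57 [288. 246.]
column_top [ 0.717 -0.025  0.246] 0.74 [347. 192.]
tube_offcut [ 0.492  0.043 -0.003] 0.62 [319. 291.]
tube_offcut [ 0.718 -0.026  0.249] 0.26 [348. 191.]
welded_box [ 0.648 -0.412 -0.001] 0.85 [486. 230.]
wire_brush [ 0.67   0.041 -0.005] 0.68 [318. 226.]
wire_brush [0.84  0.207 0.002] 0.62 [255. 164.]
magnet_square [ 0.533  0.449 -0.002] 0.89 [166. 280.]
nozzle_cup [ 0.449 -0.397  0.002] 0.67 [484. 304.]
scene [
[... 327 characters left out ...]
 316.]
wedge_tip [0.46  0.235 0.004] 0.64 [414. 300.]
wedge_butt [0.742 0.29  0.011] 0.64 [351. 389.]
wedge_butt [0.602 0.285 0.007] 0.61 [392. 348.]
bare_foot [0.614 0.124 0.007] 0.71 [337. 309.]
bare_foot [ 0.719 -0.026  0.25 ] 0.37 [251. 227.]
corner_top [0.614 0.118 0.04 ] 0.92 [335. 299.]
corner_top [ 0.65  -0.42   0.005] 0.26 [191. 207.]
column_top [ 0.714 -0.029  0.253] 0.92 [252. 224.]
tube_offcut [0.493 0.041 0.001] 0.58 [346. 265.]
welded_box [ 0.647 -0.418 -0.001] 0.69 [192. 208.]
wire_brush [ 0.844  0.203 -0.   ] 0.91 [287. 396.]
wire_brush [ 0.534  0.448 -0.002] 0.41 [471. 377.]
magnet_square [0.536 0.446 0.   ] 0.72 [470. 377.]
nozzle_cup [ 0.456 -0.397  0.002] 0.64 [249. 180.]
```

View pics/top1.png

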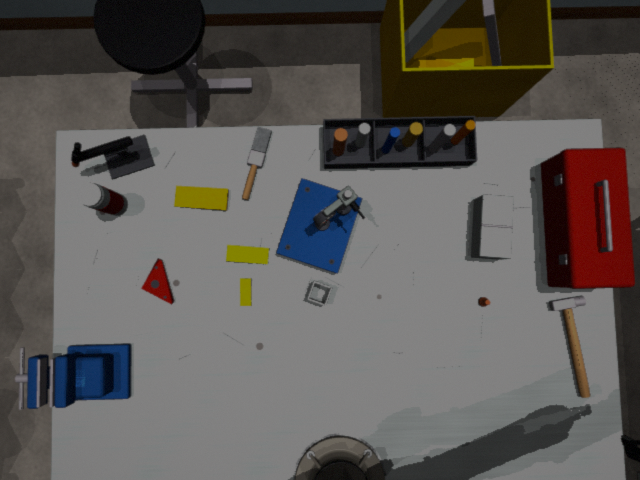

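View pics/scene1.png

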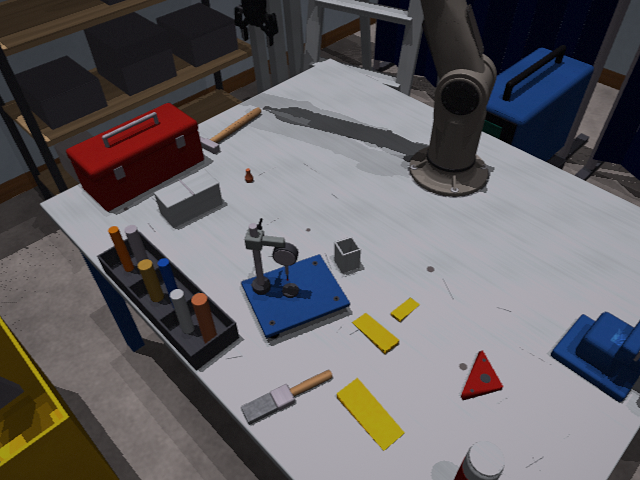

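The 110 mm wedge is the middle yellow one: top view about (248,255), scene view about (375,334). Its tip faces the stand, but the bare foot is about 27 mm to the side (+x) of its line. I'll square it sideways with two fingers first, then push the butt.

>>> {"name": "send_rows", "arguments": {"deltas": "0.342 -0.219 0 20.7; 0.342 -0.219 0 20.7; 0.342 -0.219 0 20.7; 0.342 -0.219 0 20.7; 0.342 -0.219 0 20.7", "claw": 0.7}}

```text
t: 1.8
eef_pos: [0.3463, -0.4643, 0.2396]
tool_rot: [0.0, 0.999, -0.048, 0.0]
contact_force: [1.3, -0.5, -0.3]
gripper_width: 0.705
grasp_force: 0.0
```

```bash
cat >> h.py <<'E'
def wedges(p):
    hsv=cv2.cvtColor(p["img"],cv2.COLOR_RGB2HSV); m=cv2.inRange(hsv,(22,150,60),(35,255,255)); X=cloud(p)
    n,l=cv2.connectedComponents(m)
    for i in range(1,n):
        k=(l==i)&(p["depth"]>0)
        q=X[k]; q=q[(q[:,2]<.03)&(q[:,2]>-.01)]
        if len(q)<60: continue
        r=cv2.minAreaRect((q[:,:2]*1000).astype(np.float32)); print("wedge c",np.round(r[0],1),"size",np.round(r[1],1),"ang",round(r[2],1),len(q))
def plate(p):
    hsv=cv2.cvtColor(p["img"],cv2.COLOR_RGB2HSV); m=cv2.inRange(hsv,(100,120,40),(125,255,255))>0; X=cloud(p)
    q=X[m&(abs(X[...,2]-.042)<.006)&(abs(X[...,0]-.67)<.2)&(abs(X[...,1]-.04)<.2)]
    r=cv2.minAreaRect((q[:,:2]*1000).astype(np.float32)); print("plate c",np.round(r[0],1),"size",np.round(r[1],1),"ang",round(r[2],1),len(q),"z",q[:,2].mean().round(4))
def go(P,ang=None):
    from scipy.spatial.transform import Rotation as R
    o=bot.get_obs(); w,x,y,z=o["tool_rot"]; M=R.from_quat([x,y,z,w]).as_matrix(); a=np.degrees(np.arctan2(M[1,0],M[0,0]))
    print("pos",np.round(o["eef_pos"],4),"xang",round(a,2),"delta",np.round(M.T@(np.array(P)-o["eef_pos"]),4),"spin",None if ang is None else round((a-ang+180)%360-180,2),"F",np.round(o["contact_force"],2))
E
python3 - <<'E'
from h import *
for n in("top","scene"): 
    p=bot.read_camera(n); wedges(p); plate(p)
go([.52,.05,.2],-5.5)
E
```

```text
wedge c [751.8 354. ] size [144.6  57.1] ang 84.5 1096
wedge c [596.3 231.2] size [108.5  42.8] ang 84.6 664
wedge c [495.7 238.8] size [27.8 69.3] ang 88.4 295
plate c [666.1  38.4] size [168.  207.9] ang 70.1 4031 z 0.0409
wedge c [497.9 237.3] size [74.  30.5] ang 0.4 304
wedge c [598.3 229.8] size [111.7  45.9] ang 84.2 785
wedge c [754. 352.] size [143.6  58.7] ang 83.4 2008
plate c [668.2  37. ] size [173.1 207.8] ang 70.1 4421 z 0.0429
pos [ 0.3519 -0.4594  0.2395] xang -4.78 delta [ 0.1249 -0.5215  0.0416] spin 0.72 F [ 0.39 -1.01 -0.05]
```

>>> {"name": "send_rows", "arguments": {"deltas": "0.125 -0.521 0.04 0.7; 0.125 -0.521 0.04 0.7; 0.125 -0.521 0.04 0.7; 0.125 -0.521 0.04 0.7; 0.125 -0.521 0.04 0.7", "claw": 0.6}}

```text
t: 2.4
eef_pos: [0.4264, -0.2286, 0.2209]
tool_rot: [0.0, 0.999, -0.054, 0.0]
contact_force: [1.4, -0.6, 0.0]
gripper_width: 0.601
grasp_force: 0.0
```

```bash
python3 - <<'E'
from h import *
go([.55,.242,.12],-5.6)
E
```

```text
pos [ 0.4264 -0.2286  0.2209] xang -6.19 delta [ 0.072  -0.4812  0.1008] spin -0.59 F [ 1.45 -0.59  0.02]
```

>>> {"name": "send_rows", "arguments": {"deltas": "0.072 -0.481 0.05 -0.6; 0.072 -0.481 0.05 -0.6; 0.072 -0.481 0.05 -0.6; 0.072 -0.481 0.05 -0.6; 0.072 -0.481 0.05 -0.6"}}

```text
t: 2.9
eef_pos: [0.4896, 0.0121, 0.1953]
tool_rot: [0.0, 0.999, -0.049, 0.001]
contact_force: [1.1, -0.5, -0.3]
gripper_width: 0.6
grasp_force: 0.0
```

```bash
python3 - <<'E'
from h import *
go([.552,.242,.08],-5.6)
E
```

```text
pos [0.4896 0.0121 0.1953] xang -5.6 delta [ 0.0396 -0.2349  0.1154] spin 0.0 F [ 1.14 -0.47 -0.27]
```

>>> {"name": "send_rows", "arguments": {"deltas": "0.04 -0.235 0.04 0; 0.04 -0.235 0.06 0; 0.04 -0.235 0.09 0; 0.04 -0.235 0.11 0; 0.04 -0.235 0.115 0"}}

```text
t: 3.4
eef_pos: [0.5488, 0.2275, 0.0919]
tool_rot: [-0.001, 0.999, -0.049, 0.001]
contact_force: [1.4, -0.1, 0.4]
gripper_width: 0.6
grasp_force: 0.0
```

>>> {"name": "send_rows", "arguments": {"deltas": "0 0 0 0; 0 0 0 0"}}

```text
t: 3.6
eef_pos: [0.5471, 0.226, 0.0912]
tool_rot: [0.0, 0.999, -0.048, -0.001]
contact_force: [0.0, -0.4, 0.7]
gripper_width: 0.602
grasp_force: 0.0
```

```bash
python3 - <<'E'
from h import *
go([.552,.242,.02],-5.6)
p=bot.read_camera("wrist"); save(p,"w1.png"); wedges(p); plate(p)
E
```

```text
pos [0.5471 0.226  0.0912] xang -5.46 delta [ 0.0035 -0.0165  0.0712] spin 0.14 F [ 0.03 -0.4   0.66]
wedge c [597.3 240.3] size [91.  43.3] ang 84.6 7332
wedge c [591.8 184.9] size [18.  44.1] ang 83.9 584
wedge c [487.1 229.7] size [12.2 54.2] ang 89.3 698
plate c [618.3 101.6] size [83.7 76.3] ang 70.9 23909 z 0.041
```

View pics/w1.png

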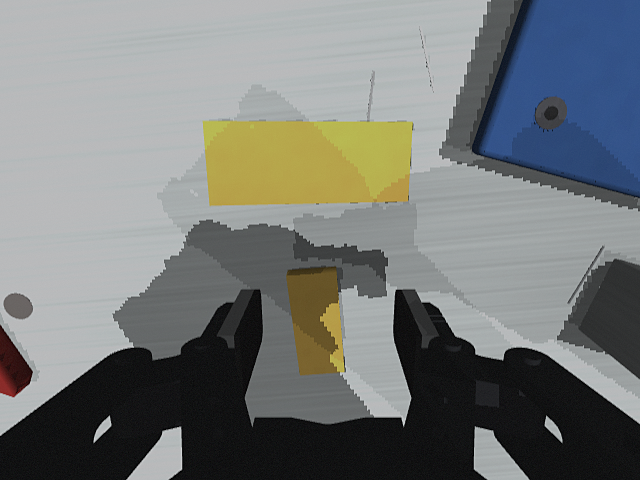

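The wrist view shows the wedge at (205–412, 122–205), the plate corner at upper right and the corner screw at (551,113). The small wedge sits between the fingers.

```bash
python3 - <<'E'
from h import *
p=bot.read_camera("wrist"); X=cloud(p); print("screw",X[110:117,548:555].mean((0,1)).round(4), bot.landmark_of(p,"corner_top")[:1])
for v,u in((122,205),(205,210),(200,409),(123,412)): print(X[v+ (3 if v<150 else -3),u+(3 if u<300 else -3)].round(4))
E
```

```text
screw [0.612  0.1189 0.0418] [{'xyz': [0.6102, 0.1224, 0.0442], 'confidence': 0.88}]
[0.6224 0.2798 0.0146]
[0.5826 0.2841 0.0153]
[ 5.721e-01  1.771e-01 -3.000e-04]
[0.6117 0.1741 0.0013]
```

>>> {"name": "send_rows", "arguments": {"deltas": "0.004 -0.0165 0.03 0.1; 0.004 -0.0165 0.06 0.1; 0.004 -0.0165 0.07 0.1; 0.004 -0.0165 0.07 0.1; 0.004 -0.0165 0.07 0.1"}}

```text
t: 4.25
eef_pos: [0.5542, 0.2408, 0.0237]
tool_rot: [-0.0, 0.999, -0.05, 0.001]
contact_force: [0.2, 0.0, 0.1]
gripper_width: 0.601
grasp_force: 0.0
```

>>> {"name": "send_rows", "arguments": {"deltas": "0 0 0 0; 0 0 0.004 0; 0 0 0.004 0"}}

```text
t: 4.55
eef_pos: [0.5534, 0.2414, 0.0186]
tool_rot: [-0.0, 0.999, -0.05, 0.0]
contact_force: [-0.9, 0.1, -0.5]
gripper_width: 0.601
grasp_force: 0.0
```

```bash
python3 - <<'E'
from h import *
go([.552,.242,.011],-5.6)
p=bot.read_camera("wrist"); X=cloud(p); v,u=np.mgrid[:480,:640]
k=(p["depth"]>0)&(X[...,2]<.05)&(v>200)&(p["img"].max(-1)<60)
print(X[k][:,2].min() if k.any() else None, np.percentile(X[k][:,2],[1,5,50]) )
save(p,"w2.png")
E
```

```text
pos [0.5534 0.2414 0.0186] xang -5.68 delta [-0.0015 -0.0005  0.0076] spin -0.08 F [-0.88  0.05 -0.47]
-0.0023176778324727476 [-0.00149264 -0.00052304  0.03363798]
```

View pics/w2.png

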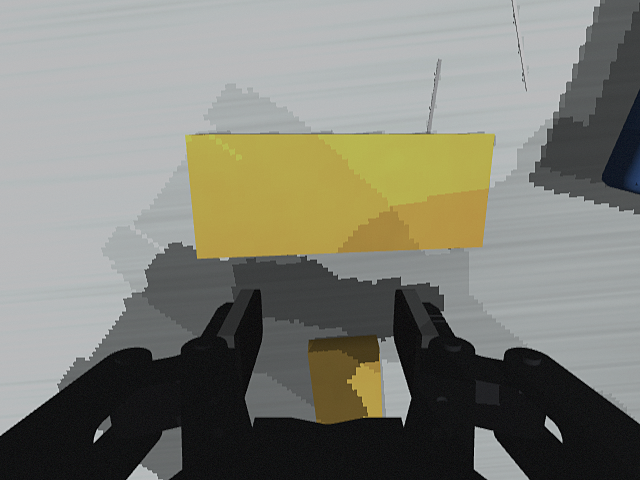

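Fingers (tips at (250,290) and (405,290)) line up parallel to the wedge's near side (rows 247–258), clear of the small wedge.

>>> {"name": "send_rows", "arguments": {"deltas": "-0.001 0 0.004 0; -0.001 0 0.007 0; -0.001 0 0.007 0; -0.001 0 0.007 0"}}

```text
t: 5.0
eef_pos: [0.5521, 0.2415, 0.0111]
tool_rot: [0.0, 0.999, -0.049, -0.0]
contact_force: [-1.0, -0.1, -0.0]
gripper_width: 0.599
grasp_force: 0.0
```

>>> {"name": "send_rows", "arguments": {"deltas": "0 0 0.001 0; 0 0 0.002 0; 0 0 0.003 0; 0 0 0.003 0"}}

```text
t: 5.4
eef_pos: [0.5521, 0.2415, 0.0082]
tool_rot: [0.0, 0.999, -0.049, -0.0]
contact_force: [-0.7, -0.1, -0.6]
gripper_width: 0.6
grasp_force: 0.0
```

```bash
python3 - <<'E'
from h import *
go([.552,.242,.011],-5.6)
p=bot.read_camera("wrist"); X=cloud(p)
for u in (235,245,255,400,410,420): print(u,X[286:300:3,u].round(3).tolist())
E
```

```text
pos [0.5521 0.2415 0.0082] xang -5.67 delta [-0.0002 -0.0005 -0.0028] spin -0.07 F [-0.69 -0.06 -0.62]
235 [[0.564, 0.277, -0.001], [0.563, 0.277, -0.001], [0.562, 0.277, -0.001], [0.56, 0.278, -0.002], [0.559, 0.278, -0.002]]
245 [[0.564, 0.273, -0.001], [0.566, 0.271, 0.008], [0.566, 0.271, 0.009], [0.566, 0.27, 0.013], [0.565, 0.27, 0.014]]
255 [[0.563, 0.269, -0.001], [0.566, 0.268, 0.007], [0.566, 0.267, 0.01], [0.566, 0.267, 0.013], [0.565, 0.267, 0.013]]
400 [[0.558, 0.213, -0.001], [0.56, 0.214, 0.007], [0.56, 0.215, 0.01], [0.56, 0.215, 0.012], [0.56, 0.215, 0.013]]
410 [[0.557, 0.209, -0.002], [0.56, 0.211, 0.007], [0.56, 0.211, 0.01], [0.56, 0.212, 0.013], [0.56, 0.212, 0.015]]
420 [[0.557, 0.205, -0.001], [0.556, 0.205, -0.001], [0.554, 0.205, -0.002], [0.554, 0.206, -0.0], [0.552, 0.205, -0.001]]
```

>>> {"name": "send_rows", "arguments": {"deltas": "0 0 0.003 0; 0.005 0 0.003 0; 0.01 0 0.003 0; 0.014 0 0.003 0; 0.018 0 0.003 0"}}

```text
t: 5.95
eef_pos: [0.5698, 0.2398, 0.0052]
tool_rot: [0.0, 0.999, -0.049, -0.001]
contact_force: [-4.1, 0.4, 2.7]
gripper_width: 0.601
grasp_force: 2.1
```

>>> {"name": "send_rows", "arguments": {"deltas": "0.004 0 0 0; 0.008 0 0 0; 0.012 0 0 0; 0.016 0 0 0; 0.018 0 0 0"}}

```text
t: 6.45
eef_pos: [0.5888, 0.2378, 0.0053]
tool_rot: [0.0, 0.999, -0.05, 0.0]
contact_force: [-2.7, -0.2, 1.3]
gripper_width: 0.601
grasp_force: 1.5
```

```bash
python3 - <<'E'
from h import *
go([.552,.242,.011],-5.6)
for n in("top","scene","wrist"):p=bot.read_camera(n); wedges(p)
E
```

```text
pos [0.5888 0.2378 0.0053] xang -5.7 delta [-0.037  -0.0006 -0.0057] spin -0.1 F [-2.68 -0.16  1.31]
wedge c [751.9 354.1] size [144.7  57.3] ang 84.0 1095
wedge c [618.  208.3] size [66.2 42.5] ang 83.9 282
wedge c [495.  237.4] size [29.2 66.9] ang 89.3 198
wedge c [621.9 227. ] size [111.4  46.2] ang 83.0 734
wedge c [753.3 351.9] size [144.  58.] ang 84.4 2006
wedge c [638.5 188.8] size [38.2  7.3] ang 72.5 176
wedge c [626.6 246. ] size [73.9 36.2] ang 84.3 15674
wedge c [618.3 189.1] size [23.8 38.1] ang 13.5 3180
wedge c [614.4 176.4] size [4.6 5.8] ang 5.4 108
```

>>> {"name": "send_rows", "arguments": {"deltas": "-0.012 0 0 0; -0.012 0 -0.02 0; -0.012 0 -0.06 0; -0.012 0 -0.08 0; -0.012 0 -0.08 0"}}

```text
t: 7.1
eef_pos: [0.5777, 0.2405, 0.0889]
tool_rot: [-0.001, 0.999, -0.049, 0.003]
contact_force: [0.9, 0.6, -0.7]
gripper_width: 0.602
grasp_force: 0.0
```

>>> {"name": "send_rows", "arguments": {"deltas": "0.02 -0.045 0 -42; 0.02 -0.06 0 -42; 0.035 -0.09 0 -42; 0.035 -0.09 0 -42; 0.035 -0.09 0 -42", "claw": 0.15}}

```text
t: 7.6
eef_pos: [0.6188, 0.3264, 0.0839]
tool_rot: [-0.0, 0.949, 0.315, -0.001]
contact_force: [0.1, -0.4, 0.2]
gripper_width: 0.154
grasp_force: 0.0
```

>>> {"name": "send_rows", "arguments": {"deltas": "0 0 0 -42; 0 0 0 -42; 0 0 0 -42; 0 0 0 -42; 0 0 0 -42"}}

```text
t: 8.1
eef_pos: [0.6188, 0.325, 0.084]
tool_rot: [-0.0, 0.773, 0.634, -0.001]
contact_force: [-1.0, -0.4, -0.0]
gripper_width: 0.151
grasp_force: 0.0
```

```bash
python3 - <<'E'
from h import *
for n in("top","scene","wrist"):p=bot.read_camera(n); wedges(p)
go([.632,.325,.03],84.1)
E
```

```text
wedge c [751.8 353.9] size [144.1  57.2] ang 84.4 1096
wedge c [620.3 228.9] size [108.8  43.5] ang 84.2 658
wedge c [622.2 227.9] size [110.6  43.8] ang 84.4 753
wedge c [753.5 352.1] size [144.3  58.9] ang 84.5 2006
wedge c [755.7 424.9] size [ 2.2 49. ] ang 82.7 154
wedge c [753.6 353.5] size [142.5  57.9] ang 83.6 1059
pos [0.619  0.325  0.0842] xang 78.17 delta [0.0027 0.0128 0.0542] spin -5.93 F [-0.05 -0.5   0.45]
```

>>> {"name": "send_rows", "arguments": {"deltas": "0.001 0.012 0.02 -6; 0.001 0.012 0.04 -6; 0.001 0.012 0.055 -6; 0.001 0.012 0.062 -6; 0.001 0.012 0.068 -6"}}

```text
t: 8.75
eef_pos: [0.6309, 0.324, 0.0163]
tool_rot: [-0.0, 0.742, 0.671, -0.001]
contact_force: [-0.1, 0.1, -0.3]
gripper_width: 0.147
grasp_force: 0.0
```

>>> {"name": "send_rows", "arguments": {"deltas": "0 0 0 0; 0 0 0 0"}}

```text
t: 8.95
eef_pos: [0.6319, 0.3243, 0.0179]
tool_rot: [0.0, 0.741, 0.671, 0.0]
contact_force: [-1.2, 0.2, 0.5]
gripper_width: 0.15
grasp_force: 0.0
```

```bash
python3 - <<'E'
from h import *
go([.6300,.315,.012],84.3)
p=bot.read_camera("wrist"); save(p,"w3.png")
E
```

```text
pos [0.6319 0.3243 0.0179] xang 84.31 delta [-0.0095 -0.001   0.0059] spin 0.01 F [-1.19  0.21  0.54]
```

View pics/w3.png

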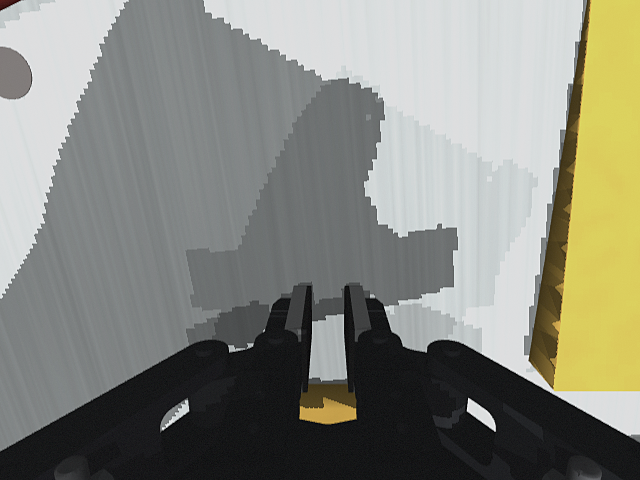

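The butt's yellow shows centred between the fingers at (328,400); the larger wedge, at right, is clear.

>>> {"name": "send_rows", "arguments": {"deltas": "-0.008 -0.001 0.004 0; -0.016 -0.001 0.004 0; -0.024 -0.001 0.004 0; -0.03 -0.001 0.004 0; -0.036 -0.001 0.004 0"}}

```text
t: 9.5
eef_pos: [0.6274, 0.2876, 0.0135]
tool_rot: [-0.0, 0.741, 0.671, 0.0]
contact_force: [0.6, 0.1, -0.2]
gripper_width: 0.148
grasp_force: 0.6
```

>>> {"name": "send_rows", "arguments": {"deltas": "-0.006 0 0 0; -0.012 0 0 0; -0.018 0 0 0; -0.024 0 0 0; -0.03 0 0 0"}}

```text
t: 10.0
eef_pos: [0.6243, 0.2581, 0.0135]
tool_rot: [-0.0, 0.741, 0.671, 0.0]
contact_force: [-0.6, 2.4, -0.0]
gripper_width: 0.15
grasp_force: 1.0
```

```bash
python3 - <<'E'
from h import *
go([.6300,.315,.014],84.3)
for n in("top","scene"):p=bot.read_camera(n); wedges(p); plate(p)
E
```

```text
pos [0.6243 0.2581 0.0135] xang 84.34 delta [ 0.0572  0.     -0.0005] spin 0.04 F [-0.59  2.38 -0.03]
wedge c [752.3 354. ] size [144.5  57.4] ang 83.9 1030
wedge c [621.2 178.5] size [61.6 30.8] ang 82.3 158
wedge c [485.  239.4] size [27.5 48. ] ang 88.4 163
plate c [666.1  38.4] size [168.2 207.9] ang 70.2 4002 z 0.041
wedge c [498.6 237.1] size [73.3 29.1] ang 0.6 169
wedge c [616.4 171.6] size [64.6 43.2] ang 86.4 322
wedge c [754.2 351.7] size [144.3  57.8] ang 84.4 2006
plate c [667.8  36.2] size [173.6 208. ] ang 70.3 4481 z 0.0429
```

>>> {"name": "send_rows", "arguments": {"deltas": "-0.008 0 0 0; -0.016 0 0 0; -0.024 0 0 0; -0.032 0 0 0; -0.038 0 0 0"}}

```text
t: 10.6
eef_pos: [0.6207, 0.2196, 0.0135]
tool_rot: [0.0, 0.741, 0.671, 0.0]
contact_force: [0.6, 1.4, 0.7]
gripper_width: 0.148
grasp_force: 1.3
```

>>> {"name": "send_rows", "arguments": {"deltas": "-0.001 0 0 0; -0.002 0 0 0; -0.003 0 0 0; -0.003 0 0 0; -0.003 0 0 0"}}

```text
t: 11.1
eef_pos: [0.6204, 0.2176, 0.0134]
tool_rot: [0.0, 0.741, 0.671, 0.0]
contact_force: [1.7, 1.5, 1.2]
gripper_width: 0.15
grasp_force: 0.9
```

>>> {"name": "send_rows", "arguments": {"deltas": "-0.001 0 0 0; -0.002 0 0 0; -0.002 0 0 0; -0.002 0 0 0"}}

```text
t: 11.5
eef_pos: [0.6199, 0.2157, 0.0134]
tool_rot: [-0.0, 0.741, 0.671, 0.0]
contact_force: [0.2, 2.8, 0.9]
gripper_width: 0.151
grasp_force: 1.4
```

```bash
python3 - <<'E'
from h import *
go([.6300,.315,.014],84.3)
for n in("top","scene"):p=bot.read_camera(n); wedges(p); plate(p)
save(p,"s2.png")
E
```

```text
pos [0.6199 0.2157 0.0134] xang 84.34 delta [ 0.0998  0.0002 -0.0006] spin 0.04 F [0.18 2.75 0.95]
wedge c [752.  353.8] size [143.   56.9] ang 84.3 1090
wedge c [496.9 238.9] size [28.2 72.3] ang 87.5 293
plate c [666.3  38.5] size [168.3 207.8] ang 70.0 3835 z 0.0409
wedge c [499.  237.3] size [29.8 74.2] ang 89.4 272
wedge c [615.9 143.5] size [29.7 39.9] ang 72.0 99
wedge c [753.8 352.2] size [143.2  57.6] ang 84.3 2006
plate c [667.6  36.7] size [173.  208.4] ang 70.0 4471 z 0.0429
```

View pics/s2.png

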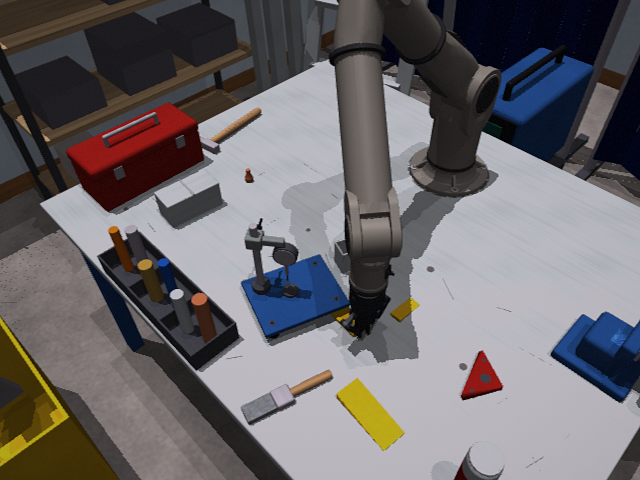

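The arm is just behind the wedge at (370,300) and the stand hasn't moved. About 7 mm should remain, so I'll creep in and watch the force.

>>> {"name": "send_rows", "arguments": {"deltas": "-0.001 0 0 0; -0.002 0 0 0; -0.003 0 0 0; -0.003 0 0 0"}}

```text
t: 12.0
eef_pos: [0.6198, 0.2122, 0.0134]
tool_rot: [0.0, 0.741, 0.671, -0.0]
contact_force: [-0.5, 3.4, 1.6]
gripper_width: 0.153
grasp_force: 1.3
```

>>> {"name": "send_rows", "arguments": {"deltas": "-0.0007 0 0 0; -0.0015 0 0 0"}}

```text
t: 12.2
eef_pos: [0.6196, 0.2111, 0.0134]
tool_rot: [-0.0, 0.741, 0.671, 0.0]
contact_force: [1.1, 2.6, 1.4]
gripper_width: 0.148
grasp_force: 1.6
```

>>> {"name": "send_rows", "arguments": {"deltas": "-0.0005 0 0 0; -0.001 0 0 0"}}

```text
t: 12.4
eef_pos: [0.6195, 0.2101, 0.0134]
tool_rot: [-0.0, 0.741, 0.671, 0.0]
contact_force: [0.4, 3.8, 1.7]
gripper_width: 0.147
grasp_force: 1.7
```

>>> {"name": "send_rows", "arguments": {"deltas": "-0.0005 0 0 0; -0.001 0 0 0"}}

```text
t: 12.6
eef_pos: [0.6194, 0.2094, 0.0134]
tool_rot: [-0.0, 0.741, 0.671, 0.0]
contact_force: [0.6, 5.0, 0.6]
gripper_width: 0.148
grasp_force: 2.2
```

>>> {"name": "send_rows", "arguments": {"deltas": "-0.0005 0 0 0; -0.001 0 0 0"}}

```text
t: 12.8
eef_pos: [0.6193, 0.2087, 0.0134]
tool_rot: [-0.0, 0.741, 0.671, 0.0]
contact_force: [0.7, 5.6, 0.7]
gripper_width: 0.149
grasp_force: 2.9
```

```bash
python3 - <<'E'
from h import *
go([.6300,.315,.014],84.3)
for n in("top","scene"):p=bot.read_camera(n); plate(p)
print(bot.get_obs()["contact_force"])
E
```

```text
pos [0.6193 0.2087 0.0134] xang 84.35 delta [ 0.1068  0.0002 -0.0005] spin 0.05 F [0.72 5.65 0.68]
plate c [666.3  38.6] size [168.4 207.8] ang 70.1 3825 z 0.041
plate c [668.2  36.7] size [172.3 208.4] ang 70.7 4464 z 0.0429
[1.41043579 4.3961728  1.33608938]
```

>>> {"name": "send_rows", "arguments": {"deltas": "-0.0005 0 0 0; -0.001 0 0 0; -0.001 0 0 0"}}

```text
t: 13.2
eef_pos: [0.6192, 0.2082, 0.0134]
tool_rot: [-0.001, 0.741, 0.672, 0.001]
contact_force: [0.6, 6.2, 0.1]
gripper_width: 0.148
grasp_force: 3.1
```

>>> {"name": "send_rows", "arguments": {"deltas": "0.003 0 0 0; 0.01 0 0 0; 0.03 0 -0.01 0; 0.03 0 -0.05 0; 0.03 0 -0.08 0"}}

```text
t: 13.7
eef_pos: [0.6218, 0.2396, 0.0953]
tool_rot: [-0.0, 0.74, 0.672, 0.0]
contact_force: [-0.4, 0.8, 0.6]
gripper_width: 0.15
grasp_force: 0.0
```

>>> {"name": "send_rows", "arguments": {"deltas": "0 0 0 0; 0 0 0 0", "claw": 0}}

```text
t: 13.9
eef_pos: [0.6225, 0.2381, 0.0946]
tool_rot: [0.0, 0.741, 0.671, 0.001]
contact_force: [0.1, 0.2, -0.8]
gripper_width: -0.0
grasp_force: 0.0
```

```bash
python3 - <<'E'
from h import *
for n in("top","scene","wrist"):
    p=bot.read_camera(n); wedges(p); plate(p)
    print(n,[(q,np.round(r[0]["xyz"],4)) for q in("corner_top","wedge_butt") if (r:=bot.landmark_of(p,q))])
go([.612,.120,.09],84.3)
E
```

```text
wedge c [752. 354.] size [144.4  57. ] ang 84.5 903
wedge c [621.5 172.2] size [47.8 31. ] ang 79.0 132
wedge c [479.8 238.3] size [29.4 37.5] ang 88.5 120
plate c [666.1  38.4] size [168. 208.] ang 70.0 4014 z 0.0409
top [('corner_top', array([0.6124, 0.122 , 0.0421])), ('wedge_butt', array([0.7483, 0.2796, 0.0101]))]
wedge c [499.2 236.1] size [73.4 31.9] ang 1.8 257
wedge c [614.3 162.5] size [70.5 45.9] ang 84.2 373
wedge c [754.2 351.9] size [143.5  57.4] ang 84.1 2008
plate c [668.3  36.8] size [172.5 207.5] ang 70.2 4459 z 0.0429
scene [('corner_top', array([0.6132, 0.1197, 0.0356])), ('wedge_butt', array([0.7463, 0.2865, 0.009 ]))]
wedge c [749.2 317.8] size [69.5 58.9] ang 84.3 1033
wedge c [750.9 337.1] size [7.6 5.6] ang 61.4 68
wedge c [759.6 320.4] size [10.2  8.3] ang 81.7 131
wedge c [745.9 307. ] size [11.3  9.1] ang 48.2 129
wedge c [722.1 302.4] size [11.1 10.1] ang 49.4 169
plate c [612.2 146.2] size [4.4 8.9] ang 73.3 132 z 0.0391
wrist [('wedge_butt', array([0.7416, 0.2857, 0.0105]))]
pos [0.6219 0.2368 0.0928] xang 84.33 delta [-0.1172  0.0017  0.0029] spin 0.03 F [0.02 0.06 0.07]
```

The stand hasn't moved and the wedge butt is where expected. Next is the press at the screw.

>>> {"name": "send_rows", "arguments": {"deltas": "-0.04 0.002 0 0; -0.08 0.002 0 0; -0.117 0.002 0.003 0; -0.117 0.002 0.015 0; -0.117 0.002 0.025 0"}}

```text
t: 14.85
eef_pos: [0.6127, 0.1189, 0.0677]
tool_rot: [0.0, 0.742, 0.67, -0.0]
contact_force: [-0.4, 0.4, -0.6]
gripper_width: -0.001
grasp_force: 0.0
```

>>> {"name": "send_rows", "arguments": {"deltas": "0 0 0.003 0; 0 0 0.006 0; 0 0 0.006 0"}}

```text
t: 15.15
eef_pos: [0.6123, 0.1219, 0.0621]
tool_rot: [-0.0, 0.741, 0.672, 0.0]
contact_force: [-0.4, 0.8, -0.1]
gripper_width: -0.002
grasp_force: 0.0
```

```bash
python3 - <<'E'
from h import *
go([.612,.120,.05],84.3)
E
```

```text
pos [0.6123 0.1219 0.0621] xang 84.45 delta [-0.0019 -0.0002  0.0121] spin 0.15 F [-0.39  0.79 -0.12]
```

>>> {"name": "send_rows", "arguments": {"deltas": "-0.001 0 0.003 0; -0.001 0 0.006 0; -0.001 0 0.009 0; -0.001 0 0.01 0"}}

```text
t: 15.55
eef_pos: [0.6123, 0.1191, 0.0519]
tool_rot: [-0.0, 0.741, 0.671, -0.0]
contact_force: [0.3, -0.1, -1.0]
gripper_width: -0.001
grasp_force: 0.0
```

>>> {"name": "send_rows", "arguments": {"deltas": "0 0 0.0005 0; 0 0 0.001 0; 0 0 0.0015 0"}}

```text
t: 15.85
eef_pos: [0.6126, 0.1193, 0.0509]
tool_rot: [0.0, 0.741, 0.671, 0.0]
contact_force: [-0.2, 0.3, 0.3]
gripper_width: 0.001
grasp_force: 0.0
```

>>> {"name": "send_rows", "arguments": {"deltas": "0 0 0.0005 0; 0 0 0.001 0"}}

```text
t: 16.05
eef_pos: [0.6126, 0.1192, 0.0501]
tool_rot: [0.0, 0.741, 0.671, 0.0]
contact_force: [-2.2, -1.0, 7.0]
gripper_width: 0.002
grasp_force: 3.0
```

>>> {"name": "send_rows", "arguments": {"deltas": "0 0 0.0005 0; 0 0 0.0008 0"}}

```text
t: 16.25
eef_pos: [0.6126, 0.1193, 0.0501]
tool_rot: [0.0, 0.741, 0.671, -0.0]
contact_force: [-4.0, -0.4, 10.7]
gripper_width: 0.0
grasp_force: 5.4
```

>>> {"name": "send_rows", "arguments": {"deltas": "0 0 0.0003 0; 0 0 0.0003 0; 0 0 0.0003 0; 0 0 0.0003 0; 0 0 0.0003 0"}}

```text
t: 16.75
eef_pos: [0.6126, 0.1193, 0.05]
tool_rot: [0.0, 0.741, 0.671, -0.0]
contact_force: [-3.6, -1.6, 10.4]
gripper_width: 0.0
grasp_force: 5.5
```

>>> {"name": "send_rows", "arguments": {"deltas": "0 0 0.0004 0; 0 0 0.0007 0; 0 0 0.0007 0; 0 0 0.0007 0; 0 0 0.0007 0"}}

```text
t: 17.25
eef_pos: [0.6126, 0.1193, 0.0499]
tool_rot: [0.001, 0.741, 0.671, -0.0]
contact_force: [-5.6, -2.4, 15.6]
gripper_width: 0.002
grasp_force: 7.9
```

>>> {"name": "send_rows", "arguments": {"deltas": "0 0 -0.002 0; 0 0 -0.005 0; 0 0 -0.02 0; 0 0 -0.05 0; 0 0 -0.1 0"}}

```text
t: 17.75
eef_pos: [0.6106, 0.1185, 0.147]
tool_rot: [-0.002, 0.741, 0.671, -0.002]
contact_force: [1.1, -0.1, 0.2]
gripper_width: -0.0
grasp_force: 0.0
```

>>> {"name": "send_rows", "arguments": {"deltas": "0.05 0 -0.03 0; 0.09 0 -0.05 0; 0.12 0 -0.05 0; 0.12 0 -0.05 0; 0.12 0 -0.05 0"}}

```text
t: 18.25
eef_pos: [0.6239, 0.2397, 0.1986]
tool_rot: [-0.0, 0.741, 0.672, 0.0]
contact_force: [1.0, -1.1, -0.9]
gripper_width: 0.001
grasp_force: 0.0
```

```bash
python3 - <<'E'
from h import *
go([.612,.120,.05])
for n in("top","scene"):
    p=bot.read_camera(n); wedges(p); plate(p)
cv2.imwrite("pics/s3.png",cv2.resize(p["img"][230:370,220:460,::-1],None,fx=3,fy=3))
X=cloud(p); R=np.array([[.9403,.3404],[-.3404,.9403]]); Q=(X[...,:2]-[.6672,.0377])@R.T.T  # stand frame
k=(p["img"][...,2]>1.3*p["img"][...,0])&(abs(X[...,2]-.042)<.004)&(abs(Q[...,0])<.1)&(abs(Q[...,1])<.08)
a=np.linalg.lstsq(np.c_[Q[k],np.ones(k.sum())],X[k][:,2],rcond=None)[0]; print("tilt",a)
E
```

```text
pos [0.6239 0.2397 0.1986] xang 84.45 delta [-0.1203 -0.0003  0.1486] spin None F [ 1.03 -1.1  -0.85]
wedge c [756.2 400.4] size [50.5 56.8] ang 82.7 267
wedge c [766.  304.7] size [81.2 38.5] ang 49.4 230
wedge c [613.8 171.4] size [50.  42.9] ang 88.4 234
plate c [665.9  38.3] size [167.6 207.9] ang 70.0 4029 z 0.041
wedge c [498.7 236.2] size [72.7 30.4] ang 1.5 267
wedge c [615.3 164.1] size [67.5 43.6] ang 82.1 390
wedge c [753.6 352.2] size [143.2  57.2] ang 84.2 2012
plate c [668.3  36.9] size [172.4 207.6] ang 70.3 4454 z 0.0429
tilt [ 0.00027039 -0.00055264  0.04284765]
```

View pics/s3.png

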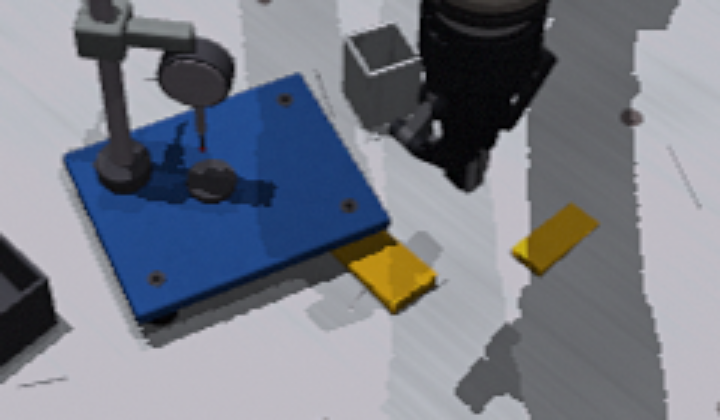

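The wedge is seated under the foot's corner (crop (390,265)). The stand is level and unmoved, the press to 15.6 N held firm, and the arm is clear. Handing in.

```bash
python3 -c "
from station import bot
print(bot.hand_in())"
```

```text
the job is handed in; nothing more can be done
None
```

The wedge is snug under the bare foot, the stand measured level and unmoved, the corner held a press of about 15 N without sinking, and the job was handed in at about 18 s with the arm clear; no verdict came back.

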